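# Seat the check pin and hold the analyser flap at the pointer

## Task

Take the red-headed check pin out of its grey stand, push it fully home and upright into the green socket on top of the white analyser and let go of it; only then lift the analyser's blue inspection flap by its steel handle until the flap's edge lines up with the red pointer. Finish while still holding the flap there, still, with the fingers: it falls shut if let go. Leave the pin seated, the pointer at its setting and the other things on the desk where they are.

Things in the scene. Friction and masses are not known exactly. Their poses are not given: they have to be found in the camera images.
- pin_head (a point): centre of the check pin's red round head (18 mm diameter, 35 mm tall), 62.5 mm above its foot; below it a steel shank 10 mm in diameter, 45 mm long, foot chamfered; about 35 g. At the start it stands in a hole 25 mm deep in a fixed grey stand 60 x 60 x 40 mm, this point 77.5 mm above the desk; lift it over 25 mm to clear
- pin_tip (a point): centre of the foot of the pin's shank, z along the pin towards its head
- socket (a point): mouth of the hole in the green socket (40 x 40 x 25 mm) on the analyser, 110 mm above the desk; hole 11.5 mm wide, chamfered 2 mm, 25 mm deep: pin home has its head's centre 37.5 mm above. Axes: z up, x along the hinge, y from flap to socket side. The white fixed analyser is 200 (x) by 260 (y) mm, deck 85 mm high; this point is 35 mm in x, 88 mm in y from its middle
- flap (a joint): angle of the blue flap in rad: 0 closed and level, grows as its free edge rises, up to 1.45; the flap (0.17 to 0.33 kg, handle included) swings freely and falls shut under gravity
- flap_handle (a point): middle of the flap's steel handle bar: round, 10 mm diameter, 80 mm between its posts, parallel to the hinge, 120 mm from the hinge line and 38 mm above the mid-plane of the 8 mm thick flap (29 mm clear under the bar). Axes turn with the flap: x along the hinge, -y from hinge to free edge, z out of its upper face. Closed, it is 128 mm above the desk
- flap_hinge (a point): point on the flap's hinge line, 90 mm above the desk, at the same x along the hinge as the middle of the handle; the flap's axes. The flap reaches 150 mm from the hinge to its free edge and is 165 mm wide; its edge next to the pointer has a yellow stripe
- pointer (a joint): angle setting of the red pointer in rad, on the same hinge line and zero as the flap: the flap is lined up when joint flap equals joint pointer. It is set between 0.5 and 0.95 and stays by stiff friction
- pointer_tip (a point): free end of the red pointer, a bar 8 mm by 6 mm standing beside the flap's yellow-striped edge (10 mm beyond it in +x of the hinge axis), 170 mm from the hinge line; axes as for the flap, turned to the pointer's angle
- oximeter: fingertip pulse meter, white over grey, 62 x 34 x 31 mm, loose on the desk, not to be disturbed; origin at the centre of its underside
- bottle: water bottle with blue cap, 64 mm across, 200 mm tall, loose, not to be disturbed; origin at the centre of its underside
- tissue_box: green tissue box 120 x 230 x 80 mm, loose, not to be disturbed; origin at the centre of its underside

How it is judged:
By the outcome, as a careful person would: the job done as asked, in the order asked, and still so for the second after the job is handed in, while the arm keeps its last pose, push and grip.
It also fails if it takes over 58 s, if anything falls off the work surface, if the arm or the gripper's body presses on something with over 40 N, if the wrist force passes 120 N, or if a joint passes its speed limit or range.

## Robot

A 6-joint arm with a two-finger parallel gripper is mounted at the origin on the work surface. World frame = base frame: x ahead of the robot, y to its left, z up, the work surface at z = 0. Lengths are in mm, angles in degrees, forces in N, time in s.
With the tool pointing down it reaches from about 300 to 850 mm from the base axis. Payload 4.2 kg.
Tool frame: the origin (TCP) lies between the finger pads; the fingertips stand 22 mm ahead of it and the grasp point (between the pads) lies 3 mm ahead of it; z points along the fingers, y is the direction in which the jaws open and shut (so a half turn about z gives the same grasp; the last joint's range is limited). The gripper opens to 91 mm and grips with 3 to 60 N. Pads are 32 mm wide; open, the fingers measure 118 mm over their backs; the gripper's body (76 mm by 178 mm) begins 60 mm behind the grasp point.
Start: joints at [71.448, 18.312, 89.639, -0, 72.044, -1.146], TCP at [172.012, 548.683, 235.976] pointing down, gripper open.
Joint ranges: [-177.97, 177.97], [-48.28, 115.42], [12.27, 149.76], [-77.06, 257.06], [2.81, 150.46], [-146.56, 146.56]. Speed limits (degrees/s): [147.25, 147.25, 180, 180, 180, 180].

## Interface

Orientations are given as [roll, pitch, yaw] about the fixed x, y, z axes, in that order (R = Rz(yaw) Ry(pitch) Rx(roll)).
In Python, from workcell import * gives the robot as it stands.
- The arm moves only by the shell command python3 -m jog 'ROWS' [OPENING] [FORCE]. ROWS is text: rows parted by semicolons, each of 6 numbers parted by spaces: the shift along the tool's x, y, z in units of 0.5 m (1.0 is 0.5 m), then the turn, a rotation vector about the tool's x, y, z in units of pi/2 rad (1.0 is pi/2 rad). A call has 1 to 20 rows; each row is the pose to reach, as a shift and turn from the pose measured when the call began, along the tool's axes at that moment; what a row does not reach only later rows make up. A row lasts 1/12 s, in which the tool goes at most 41.7 mm and 7.16 degrees, less where a joint would pass 70% of its speed; a pose out of reach is approached as far as the arm can. A call with a number of a shift or a turn outside -1 to 1 is refused whole. A call with a gripper value outside its range is refused whole. OPENING is the opening, from -1 (shut) to 1 (fully open), set as the call begins (- or left out, the last holds). The fingers move at their own pace and stop on an object; FORCE is the grip in N (left out, the last holds). Time passes only in rows, so rows that repeat a pose let the fingers close. It gives the time, the measured TCP pose, the force and the opening at its end, in the units of the state.
- state(): the state, without advancing time (a new reading comes with each control period).
- grab_frame(name): name is "scene" or "top" or "wrist"; returns the picture (384x512x3 uint8, red, green, blue); there is no depth.
- calibration(name): a dict with "mtx" (3x3 intrinsics, pixels), "distortion" ([k1, k2, p1, p2, k3] as OpenCV has them; the pictures are not rectified), "rvec" (rotation vector, rad) and "tvec" (3), from world to camera coordinates, as OpenCV has them. Camera axes: x right, y down, z forward; pixel columns grow to the right and rows downward; lengths in mm; the calibration is good to about 2 mm. A picture is of the moment at which its call begins: read the wrist's pose just before it. calibration takes no time and is no camera call; for the wrist camera it gives the pose at the moment of the call.
- job_done(): hands the job in, once; it reports no verdict.
Trained networks look in the newest picture that a camera, given by its name, has taken for a name from the list of things; names that differ only in an ending like _2 or _b are one class to them, and where a whole thing is asked for, a point or a joint stands for the part that bears it (a point fixed in the world has none). Each returns a list of dicts, best first, with "confidence" (0 to 1); they miss things now and then, are a little off and sometimes report something else, mostly with a low value. They report only what shows in the picture. A call takes as long as a camera call.
- spot_in(query, camera): "rect" ([left, top, right, bottom] in pixels, round what is visible of it).
- tip_of(query, camera): "location" ([column, row] in pixels: a listed point, or the origin of a listed thing).
The state is a dict: "time_s": time; "qpos": joint angles; "qvel": joint speeds; "effort": joint torques, N m; "ee_pos": TCP position; "ee_rot": TCP orientation; "force": force on the tool from outside, world axes, zero at the start; "torque": the same for the moment, N m; "gripper_width": finger opening in mm.
Only numpy, scipy, OpenCV 4.12 (cv2) and the standard library are available. Lean on these libraries where they do the work, as an engineer would, in place of code of your own. Each camera call takes 0.05 s, during which the arm holds its last target. There are 200 camera calls.

## Working session

There is one attempt and no reset: what is moved stays moved. The work goes in short steps, Python scripts to look and compute and a shell command to move; the robot and the scene stay as the last step left them, time stands still between calls to the robot, and variables do not carry over. Pictures are saved under pics/ and viewed, about 8 in all and at most 12, crops included, and the job is handed in when it is done.

```bash
ls; mkdir -p pics
cat > h.py <<'E'
from workcell import *
import numpy as np, cv2
from scipy.spatial.transform import Rotation as R
def save(img,name,scale=1):
    cv2.imwrite('pics/'+name,cv2.resize(img[:,:,::-1],None,fx=scale,fy=scale))
def ray(px,c):
    c=calibration(c) if isinstance(c,str) else c
    K=np.array(c['mtx'],float);D=np.array(c['distortion'],float)
    u=cv2.undistortPoints(np.array([[px]],float),K,D)[0,0]
    M=cv2.Rodrigues(np.array(c['rvec'],float))[0];t=np.array(c['tvec'],float).ravel()
    d=M.T@np.array([u[0],u[1],1]);return -M.T@t,d/np.linalg.norm(d)
def atz(px,c,z):
    o,d=ray(px,c);return o+d*(z-o[2])/d[2]
def proj(P,c):
    c=calibration(c) if isinstance(c,str) else c
    return cv2.projectPoints(np.array(P,float).reshape(-1,1,3),np.array(c['rvec'],float),np.array(c['tvec'],float),np.array(c['mtx'],float),np.array(c['distortion'],float))[0].reshape(-1,2)
def tri(rays):
    A=0;b=0
    for o,d in rays:
        P=np.eye(3)-np.outer(d,d);A=A+P;b=b+P@o
    return np.linalg.solve(A,b)
E
python3 - <<'E'
from h import *
np.set_printoptions(precision=1,suppress=True)
s=state();print(s)
ims=[grab_frame(n) for n in("scene","top")]
cv2.imwrite('pics/a.png',np.hstack(ims)[:,:,::-1][:, :, :]) 
save(ims[0],'s.png',1.5);save(ims[1],'t.png',1.5)
Z=dict(pin_head=77.5,socket=110,flap_handle=128,flap_hinge=90,pointer_tip=None,oximeter=0,bottle=0,tissue_box=0)
for q,z in Z.items():
    rs=[]
    for c in("scene","top"):
        r=tip_of(q,c)[:2]
        for k in r: print(q,c,np.round(k['location'],1),round(k['confidence'],2), atz(k['location'],c,z) if z is not None else '')
        if r: rs.append(ray(r[0]['location'],c))
    if len(rs)==2: print('   tri',tri(rs))
E
```

```text
pics
{'time_s': 0.0, 'qpos': array([71.4, 18.4, 89.7,  0. , 72. , -1.1]), 'qvel': array([-0.1, -0. ,  0. , -0. , -0.2, -0. ]), 'effort': array([ -0. , -41.2, -23.2,   0.1,   0. ,  -0. ]), 'ee_pos': array([171.9, 548.2, 235.1]), 'ee_rot': array([-179.9,   -0. ,  162.6]), 'force': array([-0.5,  0.2,  0.5]), 'torque': array([ 0.,  0., -0.]), 'gripper_width': 91.21101147639807}
pin_head scene [327.1 177.7] 0.59 [462.7 246.   77.5]
pin_head scene [413.1 210.1] 0.38 [609.1 491.3  77.5]
pin_head top [177.4 217.5] 0.38 [470.3 251.   77.5]
   tri [470.5 246.4  85.3]
socket scene [264.1 200.7] 0.56 [597.5  28.1 110. ]
socket scene [202.3 198.5] 0.22 [ 587.5 -159.   110. ]
socket top [245.5 180.7] 0.71 [587.6  33.  110. ]
   tri [588.   31.2  99.9]
flap_handle scene [201.9 187.6] 0.75 [ 558.8 -160.9  128. ]
flap_handle top [306.8 183.3] 0.6 [ 580.  -153.1  128. ]
   tri [ 579.2 -154.2  148. ]
flap_hinge scene [243.9 191. ] 0.56 [536.4 -32.7  90. ]
flap_hinge scene [326.  192.1] 0.45 [542.3 228.1  90. ]
flap_hinge top [266.3 191. ] 0.64 [556.7 -31.6  90. ]
   tri [556.3 -32.  110.2]
pointer_tip scene [202.4 200.7] 0.47 
pointer_tip top [310.3 155.5] 0.68 
   tri [ 658.5 -152.7  176.7]
oximeter scene [326.  222.9] 0.69 [594.4 234.    0. ]
oximeter scene [244.  191.5] 0.36 [450.4 -32.    0. ]
oximeter top [189.  178.5] 0.74 [599.4 230.5   0. ]
oximeter top [101.2 197.3] 0.58 [532.5 539.1   0. ]
   tri [599.2 230.9   5.7]
bottle scene [ 97.  214.8] 0.96 [ 555.3 -512.8    0. ]
bottle scene [414.1 210.1] 0.24 [540.4 541.    0. ]
bottle top [402.9 194.5] 0.92 [ 549.7 -497.4   -0. ]
   tri [ 550.6 -508.2   -7.3]
tissue_box scene [414.8 208.7] 0.8 [534.  545.4   0. ]
tissue_box top [186.1 180.6] 0.68 [592.2 240.4   0. ]
   tri [634.7 330.7 140.7]
```

View pics/s.png

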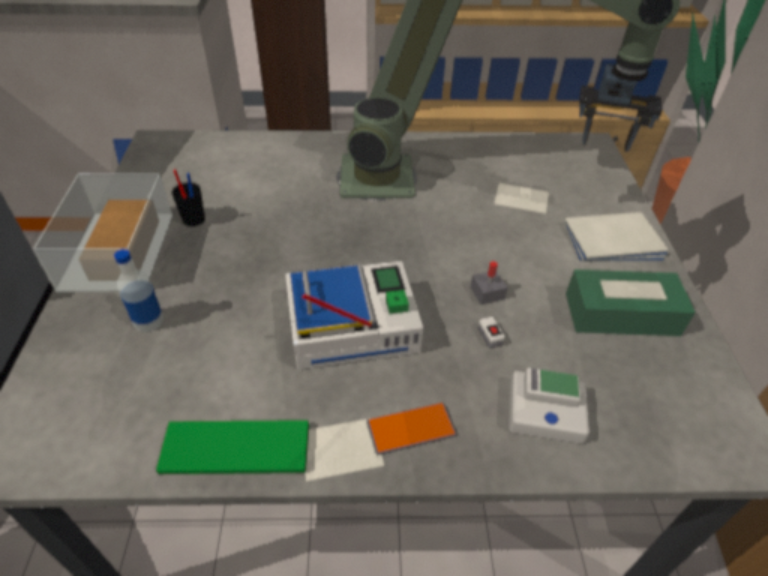

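View pics/t.png

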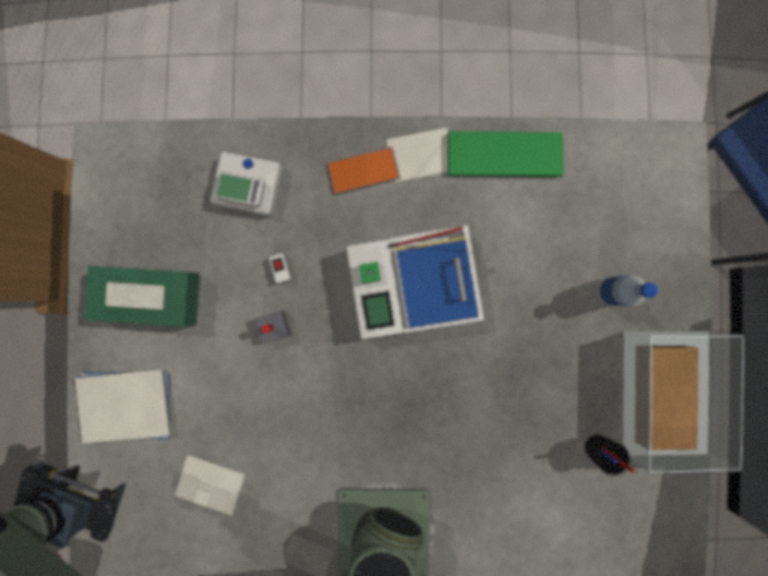

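The scene view shows the analyser centrally with its blue flap, handle and red pointer, socket at (264,200), pin at (328,180). The top view puts the pin at (177,218), socket at (246,181), handle at about (303,186) and pointer tip at (309,154). The analyser is turned about +9° (x along the hinge is close to world +x). I'll move above the pin and turn the tool.

```bash
cat >> h.py <<'E'
np.set_printoptions(precision=2,suppress=True)
def rel(p,rpy):
    s=state();R0=R.from_euler('xyz',s['ee_rot'],degrees=True);R1=R.from_euler('xyz',rpy,degrees=True)
    d=R0.inv().apply(np.array(p)-s['ee_pos'])/500;w=(R0.inv()*R1).as_rotvec()/(np.pi/2)
    print('ROW',np.round(np.r_[d,w],4))
E
python3 -m jog '-0.744 -0.395 0.01 0 0 1;-0.744 -0.395 0.01 0 0 1;-0.744 -0.395 0.01 0 0 1;-0.744 -0.395 0.01 0 0 1;-0.744 -0.395 0.01 0 0 1;-0.744 -0.395 0.01 0 0 1;-0.744 -0.395 0.01 0 0 1;-0.744 -0.395 0.01 0 0 1;-0.744 -0.395 0.01 0 0 1;-0.744 -0.395 0.01 0 0 1;-0.744 -0.395 0.01 0 0 1;-0.744 -0.395 0.01 0 0 1;-0.744 -0.395 0.01 0 0 1;-0.744 -0.395 0.01 0 0 1;-0.744 -0.395 0.01 0 0 1;-0.744 -0.395 0.01 0 0 1'
python3 - <<'E'
from h import *
s=state();print(s['qpos'],s['ee_pos'],s['ee_rot'])
c=calibration('wrist');o,d=ray((256,192),c)
R0=R.from_euler('xyz',s['ee_rot'],degrees=True)
print('cam in tool',R0.inv().apply(o-s['ee_pos']),R0.inv().apply(d))
im=grab_frame('wrist');save(im,'w1.png')
for q,z in(('pin_head',77.5),('pin_head',95)):
    for k in tip_of(q,'wrist')[:2]: print(k,atz(k['location'],c,z))
for k in spot_in('pin_head','wrist')[:3]: print(k)
rel([468,248,235],[180,0,8.7])
E
```

```text
time_s: 2.23
ee_pos: [467.8, 249.1, 231.0]
ee_rot: [180.0, -0.0, 72.7]
force: [1.7, 0.1, -0.4]
gripper_width: 91.4
[26.79 14.45 95.92  0.   69.63 44.08] [467.79 249.08 231.  ] [180.    -0.01  72.71]
cam in tool [  82.05    0.74 -148.58] [-0.3   0.01  0.95]
{'location': [253.6, 183.2], 'confidence': 0.84} [469.64 246.55  77.5 ]
{'location': [253.6, 183.2], 'confidence': 0.84} [470.99 251.22  95.  ]
{'rect': [242.7, 172.6, 260.0, 196.5], 'confidence': 0.53}
ROW [-0.    0.   -0.01 -0.   -0.    0.71]
```

View pics/w1.png

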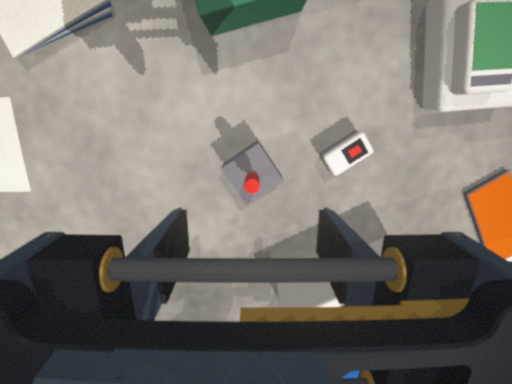

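The wrist view shows the pin head at about (252,184), which gives (469.6, 246.6) at z 77.5 and agrees with the overview cameras. I'll descend and grip.

```bash
python3 -m jog '-0.004 0.005 0.06 0 0 0;-0.004 0.005 0.12 0 0 0;-0.004 0.005 0.18 0 0 0;-0.004 0.005 0.24 0 0 0;-0.004 0.005 0.28 0 0 0;-0.004 0.005 0.301 0 0 0;-0.004 0.005 0.301 0 0 0;-0.004 0.005 0.301 0 0 0'
python3 -m jog '0 0 0 0 0 0;0 0 0 0 0 0;0 0 0 0 0 0;0 0 0 0 0 0;0 0 0 0 0 0;0 0 0 0 0 0;0 0 0 0 0 0;0 0 0 0 0 0;0 0 0 0 0 0;0 0 0 0 0 0' -1 25
python3 - <<'E'
from h import *
s=state();print(s['ee_pos'],s['ee_rot'],s['force'],s['torque'],s['gripper_width'])
E
```

```text
time_s: 3.1
ee_pos: [469.9, 246.8, 80.9]
ee_rot: [180.0, -0.0, 72.7]
force: [-0.5, 0.2, 1.0]
gripper_width: 91.4
time_s: 3.93
ee_pos: [469.9, 246.8, 80.8]
ee_rot: [180.0, -0.0, 72.7]
force: [0.2, -0.3, 0.3]
gripper_width: 27.2
[469.9  246.8   80.81] [179.99  -0.02  72.68] [ 0.25 -0.28  0.34] [-0.19  0.05  0.01] 27.236951719692456
```

```bash
python3 -m jog '0 0 0 0 0 0;0 0 0 0 0 0;0 0 0 0 0 0;0 0 0 0 0 0;0 0 0 0 0 0;0 0 0 0 0 0' -1 25
python3 -m jog '0 0 -0.03 0 0 0;0 0 -0.06 0 0 0;0 0 -0.1 0 0 0;0 0 -0.15 0 0 0;0 0 -0.2 0 0 0;0 0 -0.24 0 0 0;0 0 -0.24 0 0 0;0 0 -0.24 0 0 0'
python3 - <<'E'
from h import *
s=state();print(s['ee_pos'],s['ee_rot'],s['force'],s['torque'],s['gripper_width'])
rel([540,45,200.5],[180,0,72.7])
im=grab_frame('wrist')
for q in('pin_head','pin_tip'):
    for k in tip_of(q,'wrist')[:2]: print(q,k)
g=s['ee_pos']
print(proj([g+[0,0,-3],g+[0,0,-65.5]],'wrist'))
save(im,'w2.png')
E
```

```text
time_s: 4.43
ee_pos: [468.5, 246.9, 80.5]
ee_rot: [-179.8, 0.0, 72.7]
force: [-4.8, 2.5, 1.0]
gripper_width: 17.4
time_s: 5.1
ee_pos: [469.8, 246.9, 201.3]
ee_rot: [180.0, -0.1, 72.7]
force: [0.5, 0.2, -0.7]
gripper_width: 17.3
[469.82 246.94 201.32] [179.97  -0.07  72.66] [ 0.52  0.17 -0.7 ] [-0.05  0.07  0.02] 17.29923775160433
ROW [-0.34  0.25  0.    0.   -0.   -0.  ]
pin_head {'location': [252.2, 240.5], 'confidence': 0.68}
pin_tip {'location': [252.2, 206.2], 'confidence': 0.96}
[[253.12 244.07]
 [253.15 208.17]]
```

Run:
```python
from h import *
rel([588,31,225],[180,0,72.7])
```

```text
ROW [-0.34  0.36 -0.05 -0.    0.   -0.  ]
```

```bash
sed -i 's/precision=2/precision=4/' h.py; python3 -m jog '-0.04 0.04 -0.04 0 0 0;-0.09 0.09 -0.048 0 0 0;-0.14 0.15 -0.048 0 0 0;-0.19 0.2 -0.048 0 0 0;-0.24 0.25 -0.048 0 0 0;-0.29 0.3 -0.048 0 0 0;-0.32 0.34 -0.048 0 0 0;-0.34 0.36 -0.048 0 0 0;-0.34 0.36 -0.048 0 0 0;-0.34 0.36 -0.048 0 0 0;-0.34 0.36 -0.048 0 0 0'
python3 - <<'E'
from h import *
s=state();print(s['ee_pos'],s['ee_rot'],s['gripper_width'])
im=grab_frame('wrist');c=calibration('wrist')
for q,z in(('socket',110),('pin_head',s['ee_pos'][2]-3),('pin_tip',s['ee_pos'][2]-65.5)):
    for k in tip_of(q,'wrist')[:2]: print(q,k,atz(k['location'],c,z))
g=s['ee_pos']
print(proj([g+[0,0,-3],g+[0,0,-65.5],[g[0],g[1],110]],'wrist'))
t=grab_frame('top')
for q,z in (('socket',110),):
    for k in tip_of(q,'top')[:2]: print('top',q,k,atz(k['location'],'top',z))
save(im[60:300,130:390],'w3.png',2.3)
E
```

```text
time_s: 6.17
ee_pos: [588.6, 31.5, 222.0]
ee_rot: [-179.6, 0.2, 72.7]
force: [0.1, 0.5, 0.2]
gripper_width: 17.5
[588.5715  31.4966 221.9599] [-179.6403    0.1598   72.6977] 17.543147820327622
socket {'location': [251.6, 195.6], 'confidence': 0.98} [587.036   28.0033 110.    ]
socket {'location': [250.5, 242.3], 'confidence': 0.71} [569.85  -23.025 110.   ]
pin_head {'location': [250.7, 242.3], 'confidence': 0.82} [588.6816  32.5523 218.9599]
pin_tip {'location': [250.7, 205.7], 'confidence': 0.79} [588.4901  34.1274 156.4599]
[[250.467  243.3552]
 [251.1923 208.1909]
 [251.5279 191.9493]]
top socket {'location': [243.6, 181.6], 'confidence': 0.76} [584.7754  38.8764 110.    ]
```

View pics/w3.png

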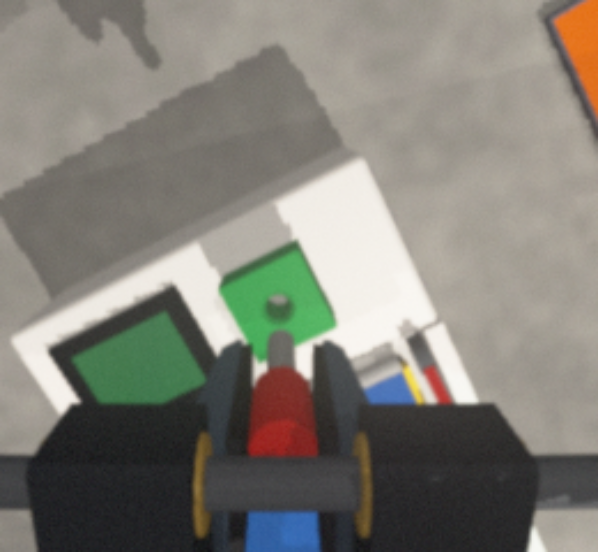

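The crop shows the hole of the green socket at about (251,193) full-frame and the pin foot at about (252,206), just in front of it. I'll let it settle and measure both properly.

```bash
python3 -m jog '0 0 0 0 0 0;0 0 0 0 0 0;0 0 0 0 0 0'
python3 - <<'E'
from h import *
s=state();print(s['ee_pos'],s['ee_rot'],s['gripper_width'])
im=grab_frame('wrist');c=calibration('wrist');g=s['ee_pos']
hsv=cv2.cvtColor(im,cv2.COLOR_RGB2HSV)
m=((hsv[...,0]>50)&(hsv[...,0]<80)&(hsv[...,1]>120)&(hsv[...,2]>90)).astype(np.uint8)
x0,y0=215,155
sub=im[180:222,236:268]
h=hsv[180:222,236:268]
for r in range(180,222,1): print(r,' '.join('%3d'%v for v in hsv[r,238:266,1]))
for q,z in(('socket',110),('pin_head',g[2]-3),('pin_tip',g[2]-65.5)):
    for k in tip_of(q,'wrist')[:1]: print(q,k,atz(k['location'],c,z))
print(proj([g+[0,0,-3],g+[0,0,-65.5],[g[0],g[1],110]],c))
for p in((251.1,193),(251.1,194),(251.1,195)): print(atz(p,c,110))
E
```

```text
time_s: 6.72
ee_pos: [589.1, 31.5, 223.0]
ee_rot: [-179.8, 0.1, 72.7]
force: [-0.7, 0.0, -0.4]
gripper_width: 17.4
[589.1106  31.4788 222.9834] [-179.7779    0.1467   72.7414] 17.40538475715274
180 138 142 137 140 138 139 136 138 134 136 136 137 136 136 138 137 133 131 136 134 135 131 128 130 130 127 118  82
181 143 140 142 140 138 137 138 134 136 135 137 138 134 136 134 139 134 136 131 130 133 133 133 132 127 131 125 108
182 140 141 140 141 134 138 138 139 137 136 131 134 133 136 139 136 136 132 136 135 131 130 134 128 132 128 128 119
183 141 139 145 139 138 137 140 137 136 134 136 133 134 130 134 136 136 135 136 133 133 128 128 133 131 128 128 127
184 138 142 143 142 140 136 138 139 139 140 137 136 133 135 128 133 135 131 136 133 133 128 132 131 131 132 129 128
185 142 143 140 140 137 135 139 139 138 134 138 139 139 130 135 135 136 133 131 136 132 133 133 130 132 129 132 130
186 143 140 140 136 139 139 139 139 137 141 135 132 131 131 133 134 133 133 137 132 132 133 131 130 133 133 131 127
187 140 135 140 137 138 139 138 135 137 130 111  99 104 107 119 127 133 137 133 136 131 133 13
[... 3672 characters left out ...]
5  90 106 111 102  88  74  46  27  15   9   8   9   9  12  20
220  21  20  20  14  12  13  13  19  43 105 125 125 144 155 148 151 149 145 126  93  46  22  13  10   8   9  12  23
221  29  16  22  16  13  17  26  40  74 146 158 163 159 166 164 163 162 162 159 135  87  49  26  13   9   8  13  21
socket {'location': [252.3, 196.1], 'confidence': 0.68} [588.1988  26.6606 110.    ]
pin_head {'location': [252.2, 241.8], 'confidence': 0.6} [590.2845  32.44   219.9834]
pin_tip {'location': [254.6, 209.4], 'confidence': 0.9} [591.3527  29.6402 157.4834]
[[250.8873 243.5796]
 [251.4779 208.2137]
 [251.7555 191.6136]]
[588.0178  30.2471 110.    ]
[587.694   29.2115 110.    ]
[587.3695  28.1734 110.    ]
```

```bash
python3 -m jog '-0.0048 -0.0032 0.02 0 0 0;-0.0048 -0.0032 0.045 0 0 0;-0.0048 -0.0032 0.07 0 0 0;-0.0048 -0.0032 0.085 0 0 0;-0.0048 -0.0032 0.093 0 0 0;-0.0048 -0.0032 0.098 0 0 0;-0.0048 -0.0032 0.102 0 0 0;-0.0048 -0.0032 0.106 0 0 0;-0.0048 -0.0032 0.106 0 0 0'
python3 - <<'E'
from h import *
s=state();print(s['ee_pos'],s['ee_rot'],s['force'],s['torque'],s['gripper_width'])
E
```

```text
time_s: 7.67
ee_pos: [586.7, 29.3, 169.9]
ee_rot: [-179.8, 0.2, 72.7]
force: [-0.6, 0.2, -0.6]
gripper_width: 17.6
[586.6746  29.3128 169.8974] [-179.7728    0.1541   72.7222] [-0.6197  0.1656 -0.5504] [-0.09    0.1688 -0.0474] 17.6075659114134
```

```bash
python3 -m jog '0 0 0.008 0 0 0;0 0 0.016 0 0 0;0 0 0.023 0 0 0;0 0 0.029 0 0 0;0 0 0.034 0 0 0;0 0 0.038 0 0 0;0 0 0.041 0 0 0;0 0 0.041 0 0 0;0 0 0.041 0 0 0'
python3 - <<'E'
from h import *
s=state();print(s['ee_pos'],s['ee_rot'],s['force'],s['torque'],s['gripper_width'])
E
```

```text
time_s: 8.42
ee_pos: [586.6, 29.3, 150.6]
ee_rot: [-179.8, 0.1, 72.7]
force: [-2.9, 0.4, 5.9]
gripper_width: 17.6
[586.5962  29.3424 150.5841] [-179.8067    0.1368   72.719 ] [-2.9017  0.4223  5.9203] [-0.0935  0.7178  0.0224] 17.647469878597345
```

Bottom contact is at the expected height of 150.5. One more small push, then release and retreat.

```bash
python3 -m jog '0 0 0.003 0 0 0;0 0 0.004 0 0 0;0 0 0.004 0 0 0'
python3 -m jog '0 0 0 0 0 0;0 0 0 0 0 0;0 0 0 0 0 0;0 0 0 0 0 0;0 0 0 0 0 0;0 0 0 0 0 0;0 0 0 0 0 0' 0.2
python3 -m jog '0 0 -0.04 0 0 0;0 0 -0.09 0 0 0;0 0 -0.15 0 0 0;0 0 -0.2 0 0 0;0 0 -0.25 0 0 0;0 0 -0.28 0 0 0;0 0 -0.28 0 0 0;0 0 -0.28 0 0 0'
python3 - <<'E'
from h import *
s=state();print(s['ee_pos'],s['ee_rot'],s['force'])
ps={}
im=grab_frame('wrist');c=calibration('wrist')
for q,z in(('pin_head',147.5),('flap_handle',128),('pointer_tip',170),('flap_hinge',90)):
    for k in tip_of(q,'wrist')[:1]: print(q,k,atz(k['location'],c,z))
print(proj([[586.6,29.3,147.5],[586.6,29.3,165]],c))
rel([575,-140,290],[180,0,8.7])
save(im,'w4.png')
E
```

```text
time_s: 8.67
ee_pos: [586.6, 29.4, 150.5]
ee_rot: [-179.9, 0.1, 72.7]
force: [-3.6, -0.0, 10.6]
gripper_width: 17.5
time_s: 9.25
ee_pos: [586.6, 29.4, 150.3]
ee_rot: [-179.8, 0.1, 72.7]
force: [0.1, 0.5, 0.8]
gripper_width: 54.8
time_s: 9.92
ee_pos: [587.2, 29.5, 290.5]
ee_rot: [-179.9, 0.1, 72.7]
force: [-0.1, 0.1, -0.4]
gripper_width: 54.4
[587.1932  29.5454 290.5034] [-179.9157    0.0958   72.7207] [-0.0822  0.0735 -0.4142]
pin_head {'location': [250.8, 183.9], 'confidence': 0.71} [585.4129  30.0902 147.5   ]
flap_handle {'location': [278.6, 300.5], 'confidence': 0.74} [ 569.9513 -149.9131  128.    ]
pointer_tip {'location': [278.0, 301.2], 'confidence': 0.39} [ 574.729  -115.7341  170.    ]
flap_hinge {'location': [242.5, 221.3], 'confidence': 0.93} [552.3043 -34.5046  90.    ]
[[252.0068 184.2416]
 [251.9375 188.7177]]
ROW [-0.3306  0.0788 -0.0021 -0.002   0.0037  0.7114]
```

View pics/w4.png

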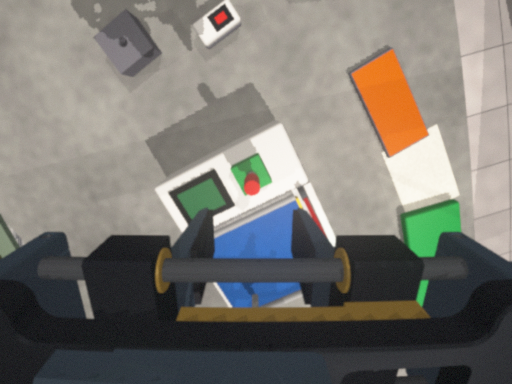

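The pin stands in the green socket with its head at (252,185), within a pixel of the predicted home position, and the stand is empty. The flap, stripe and pointer are partly hidden by the gripper. Next I'll go over the handle.

```bash
python3 -m jog '-0.06 0.015 -0.002 0 0 0.05;-0.12 0.03 -0.002 0 0 0.12;-0.18 0.045 -0.002 0 0 0.2;-0.24 0.06 -0.002 0 0 0.28;-0.29 0.07 -0.002 0 0 0.36;-0.33 0.079 -0.002 0 0 0.44;-0.33 0.079 -0.002 0 0 0.52;-0.33 0.079 -0.002 0 0 0.6;-0.33 0.079 -0.002 0 0 0.68;-0.33 0.079 -0.002 0 0 0.711;-0.33 0.079 -0.002 0 0 0.711;-0.33 0.079 -0.002 0 0 0.711;-0.33 0.079 -0.002 0 0 0.711;-0.33 0.079 -0.002 0 0 0.711' 1
python3 - <<'E'
from h import *
s=state();print(s['qpos'],s['ee_pos'],s['ee_rot'])
a=np.load
im=grab_frame('wrist');c=calibration('wrist')
for q,z in(('pin_head',147.5),('flap_handle',128),('pointer_tip',170),('flap_hinge',90)):
    for k in tip_of(q,'wrist')[:2]: print(q,k,atz(k['location'],c,z))
print(spot_in('flap_handle','wrist')[:2])
save(im,'w5.png',1.5)
E
```

```text
time_s: 11.33
ee_pos: [575.1, -139.7, 289.6]
ee_rot: [180.0, 0.4, 8.8]
force: [-0.0, 0.6, 1.0]
gripper_width: 91.0
[-14.6789  18.4885  81.6575  -0.1632  80.208   66.5627] [ 575.1468 -139.6823  289.6368] [179.9935   0.3888   8.7867]
pin_head {'location': [99.9, 152.9], 'confidence': 0.79} [585.5552  33.813  147.5   ]
flap_handle {'location': [261.9, 182.3], 'confidence': 0.63} [ 573.9805 -151.9904  128.    ]
pointer_tip {'location': [275.1, 101.6], 'confidence': 0.83} [ 666.9233 -148.1076  170.    ]
flap_hinge {'location': [174.1, 177.9], 'confidence': 0.8} [551.727  -36.2836  90.    ]
[{'rect': [164.2, 106.3, 288.2, 234.0], 'confidence': 0.81}, {'rect': [0.0, 91.7, 46.3, 133.2], 'confidence': 0.3}]
```

View pics/w5.png

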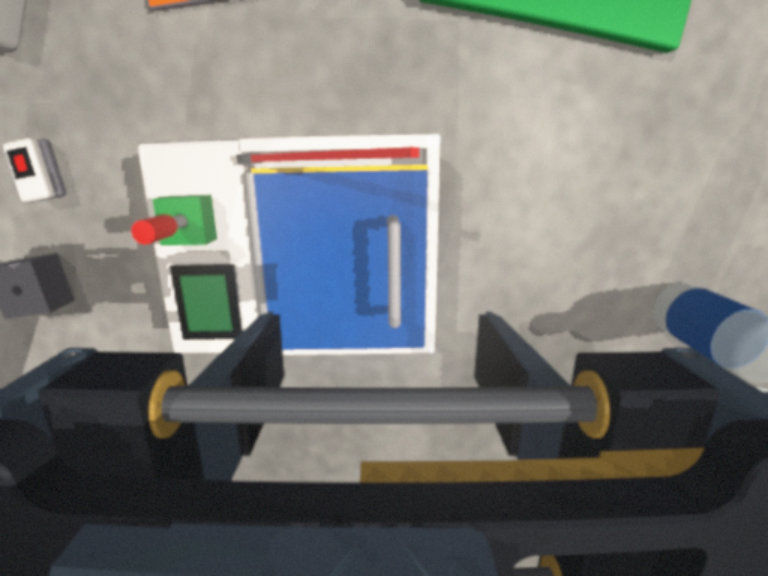

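The wrist view shows the pin upright in the socket, the handle bar from (262,146) to (263,217), and the pointer from about (163,105) to its tip at (279,101). I'll solve for the geometry.

Run:
```python
from h import *
c=calibration('wrist');
s=state();A=atz((262,146),c,128);B=atz((263.3,216.7),c,128);print('handle',A,B,(A+B)/2,np.linalg.norm(A-B),np.degrees(np.arctan2(*(A-B)[1::-1])))
# analyser deck edges z85: right edge (439,135)-(433,352), top edge (140,146)-(439,135), left (140,146)-(173,352)?
P=[atz(np.array(p)/1.5,c,85) for p in((140,146),(439,135),(433,352))]
print('corners',P,[np.linalg.norm(P[1]-P[0]),np.linalg.norm(P[2]-P[1])])
d=P[0]-P[1];print('yaw y',np.degrees(np.arctan2(-d[0],d[1])));d=P[1]-P[2];print('yaw x',np.degrees(np.arctan2(d[1],d[0])))
F=[atz(np.array(p)/1.5,c,94) for p in((427,168),(252,171))];print('flap stripe',F)
print('pin',proj([[586.6,29.3,147.5],[586.6,29.3,165]],c)*1.5)
yaw=np.radians(8.5);ex=np.array([np.cos(yaw),np.sin(yaw),0]);ey=np.array([-np.sin(yaw),np.cos(yaw),0])
H=(A+B)/2+120*ey;H[2]=90;print('hinge',H)
def ang(px,cam,r=170):
    o,d=ray(px,cam);o=o-H
    a=np.array([-o@ey,o[2]]);b=np.array([-d@ey,d[2]])
    for t in np.roots([b@b,2*a@b,a@a-r*r]):
        if np.isreal(t):
            p=o+d*t.real;print(cam if isinstance(cam,str) else 'wrist','ang',np.arctan2(p[2],-p@ey),'x',p@ex)
ang(np.array((418,152))/1.5,c)
for cam in('scene','top'):
    im=grab_frame(cam)
    for k in tip_of('pointer_tip',cam)[:2]: print(k);ang(k['location'],cam)
    o=proj(H+92.5*ex,cam)[0];
    for th in(.5,.6,.7,.8,.9): print(cam,th,proj([H+92.5*ex+(-ey*np.cos(th)+np.array([0,0,np.sin(th)]))*170],cam)[0])
    x,y=map(int,o); save(im[110:260,170:300] if cam=='scene' else im[130:240,220:340],'p_%s.png'%cam,4)
for th in(.5,.6,.7,.8,.9): print('w',th,proj([H+92.5*ex+(-ey*np.cos(th)+np.array([0,0,np.sin(th)]))*170],c)[0]*1.5)
```

```text
handle [ 617.3141 -145.0895  128.    ] [ 529.8427 -161.1275  128.    ] [ 573.5784 -153.1085  128.    ] 88.92951571353477 10.38989020665789
corners [array([641.8218,  77.1019,  85.    ]), array([ 687.1543, -174.3045,   85.    ]), array([ 489.4799, -207.4262,   85.    ])] [np.float64(255.46083048640705), np.float64(200.43007022351694)]
yaw y 10.221497361776033
yaw x 9.51194595642369
flap stripe [array([ 659.1504, -168.1839,   94.    ]), array([634.964 , -23.7798,  94.    ])]
pin [[155.8003 229.0111]
 [142.7463 233.1161]]
hinge [555.8413 -34.4266  90.    ]
wrist ang -0.5141103224231105 x 97.16041445770027
wrist ang 0.704207380877347 x 92.69389729409814
{'location': [202.7, 196.9], 'confidence': 0.48}
scene ang -0.733771747904986 x -122.68720561962056
scene ang 0.7345105820793091 x 96.95297893829147
scene 0.5 [195.1297 204.7458]
scene 0.6 [197.9058 200.8171]
scene 0.7 [201.2753 197.0058]
scene 0.8 [205.2095 193.3632]
scene 0.9 [209.6695 189.9401]
{'location': [310.3, 154.5], 'confidence': 0.42}
top ang -0.35295976249975425 x 101.15319311872622
top ang 0.6652642192489019 x 84.52635445917312
top 0.5 [314.0051 152.04  ]
top 0.6 [311.7085 151.8236]
top 0.7 [308.8099 151.715 ]
top 0.8 [305.3232 151.7201]
top 0.9 [301.2736 151.8435]
w 0.5 [444.3322 153.6264]
w 0.6 [433.5033 153.0258]
w 0.7 [418.7053 152.3815]
w 0.8 [399.5777 151.7162]
w 0.9 [375.885 151.064]
```

View pics/p_scene.png

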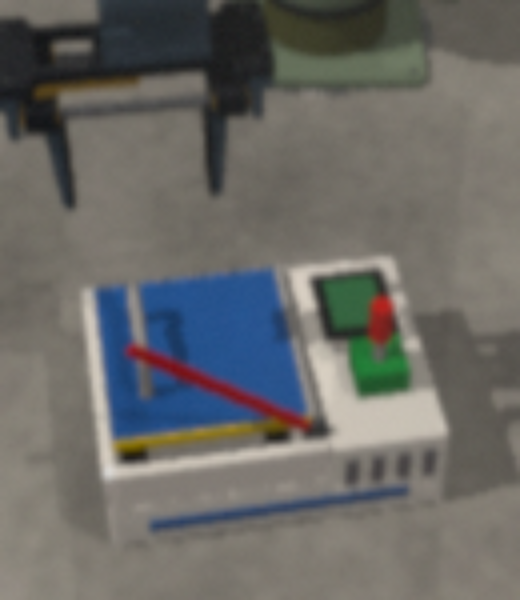

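Run:
```python
from h import *
rel([573.6,-153.1,131],[180,0,9.9])
```

```text
ROW [-0.0052  0.0257  0.318   0.0002  0.0039 -0.013 ]
```

```bash
python3 -m jog '-0.005 0.0257 0.04 0 0.004 -0.013;-0.005 0.0257 0.09 0 0.004 -0.013;-0.005 0.0257 0.14 0 0.004 -0.013;-0.005 0.0257 0.19 0 0.004 -0.013;-0.005 0.0257 0.24 0 0.004 -0.013;-0.005 0.0257 0.28 0 0.004 -0.013;-0.005 0.0257 0.305 0 0.004 -0.013;-0.005 0.0257 0.318 0 0.004 -0.013;-0.005 0.0257 0.318 0 0.004 -0.013;-0.005 0.0257 0.318 0 0.004 -0.013'
python3 -m jog '0 0 0 0 0 0;0 0 0 0 0 0;0 0 0 0 0 0;0 0 0 0 0 0;0 0 0 0 0 0;0 0 0 0 0 0;0 0 0 0 0 0;0 0 0 0 0 0;0 0 0 0 0 0;0 0 0 0 0 0;0 0 0 0 0 0;0 0 0 0 0 0;0 0 0 0 0 0;0 0 0 0 0 0;0 0 0 0 0 0;0 0 0 0 0 0' -1 12
python3 - <<'E'
from h import *
s=state();print(s['ee_pos'],s['ee_rot'],s['force'],s['torque'],s['gripper_width'])
E
```

```text
time_s: 12.67
ee_pos: [574.1, -153.2, 131.4]
ee_rot: [180.0, -0.0, 9.9]
force: [0.8, 0.2, 0.1]
gripper_width: 91.3
time_s: 14.0
ee_pos: [574.0, -152.2, 131.4]
ee_rot: [-179.9, -0.0, 9.9]
force: [-0.4, 5.3, 1.0]
gripper_width: 9.8
[ 573.9534 -152.2282  131.3631] [-179.9323   -0.0279    9.8864] [-0.4429  5.2753  1.0282] [ 0.9424  0.2349 -0.0827] 9.849929630718417
```

```bash
python3 -m jog '0 -0.004 -0.0118 0 0 0;0 -0.0088 -0.0236 0 0 0;0 -0.014 -0.035 0 0 0;0 -0.0199 -0.0462 0 0 0;0 -0.0263 -0.057 0 0 0;0 -0.0332 -0.0675 0 0 0;0 -0.0406 -0.0777 0 0 0;0 -0.0485 -0.0875 0 0 0;0 -0.0569 -0.0968 0 0 0;0 -0.0658 -0.1058 0 0 0;0 -0.0751 -0.1142 0 0 0;0 -0.0848 -0.1222 0 0 0;0 -0.0949 -0.1297 0 0 0;0 -0.0949 -0.1297 0 0 0;0 -0.0949 -0.1297 0 0 0'
cat > chk.py <<'E'
from h import *
import sys
s=state();g=s['ee_pos'];print(g,s['ee_rot'],s['force'],s['torque'],s['gripper_width'])
yaw=np.radians(9.9);ex=np.array([np.cos(yaw),np.sin(yaw),0]);ey=np.array([-np.sin(yaw),np.cos(yaw),0]);ez=np.array([0,0,1])
H=np.array([553.4,-33.3,90])
b=R.from_euler('xyz',s['ee_rot'],degrees=True).apply([0,0,3])+g-H
print('r',np.hypot(b@ey,b[2]),'flap angle by handle',np.arctan2(b[2],-b@ey)-np.arctan2(38,120))
pts=lambda th,x,r,h=0:H+ex*x-ey*(r*np.cos(th)-h*np.sin(th))+ez*(r*np.sin(th)+h*np.cos(th))
n=sys.argv[1]
for cam in('scene','wrist'):
    im=grab_frame(cam);c=calibration(cam)
    for th in(.65,.7,.75): print(cam,th,'ptr',proj(pts(th,92.5,170),c)[0],'edge',proj(pts(th,82.5,150,4),c)[0])
    if cam=='scene': a=cv2.resize(im[130:240,175:285],None,fx=5,fy=5,interpolation=3)
    else: a=cv2.resize(im[60:250,120:330],(608,550),interpolation=3);save(im,n+'w.png')
    save(a,n+cam+'.png')
E
python3 chk.py q1
```

```text
time_s: 15.25
ee_pos: [566.1, -106.6, 198.1]
ee_rot: [179.9, -0.1, 9.9]
force: [-1.1, -6.4, 5.7]
gripper_width: 9.5
[ 566.1269 -106.6048  198.1462] [179.8529  -0.1262   9.9358] [-1.1132 -6.3929  5.6717] [-1.2458  0.2978 -0.0919] 9.544117262524063
r 128.81166670994844 flap angle by handle 0.6482631865727292
scene 0.65 ptr [200.932  199.0119] edge [207.4456 197.7874]
scene 0.7 ptr [202.6908 197.0902] edge [209.0543 196.1378]
scene 0.75 ptr [204.5902 195.2086] edge [210.7803 194.5276]
wrist 0.65 ptr [361.328   91.9494] edge [323.2346 110.1626]
wrist 0.7 ptr [356.4317  90.9925] edge [317.4244 110.0993]
wrist 0.75 ptr [350.2233  89.9742] edge [310.5581 110.032 ]
```

View pics/q1scene.png

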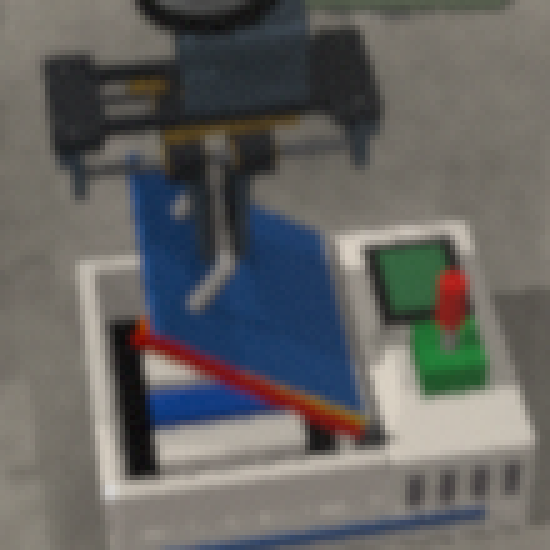

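View pics/q1wrist.png

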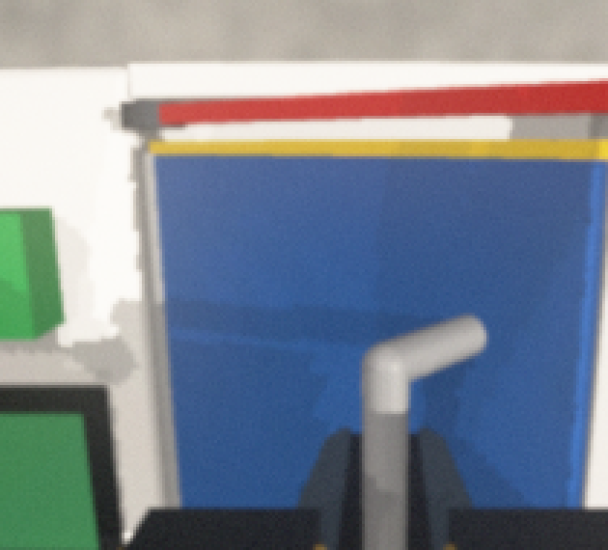

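Scene crop: the pointer runs from about (248,216) to its tip at (203,197), and the stripe sits just along and above it. In the wrist crop the stripe and pointer tip run off the right edge. I'll measure both angles from the full frames by colour.

```bash
cat > ang.py <<'E'
from h import *
from scipy.optimize import minimize_scalar,least_squares
import sys
yaw=np.radians(9.9);ex=np.array([np.cos(yaw),np.sin(yaw),0]);ey=np.array([-np.sin(yaw),np.cos(yaw),0]);ez=np.array([0,0,1])
H=np.array([553.4,-33.3,90])
def ang(px,cam,r,h,hy):
    o,d=ray(px,cam);o=o-(H+ey*hy);R2=np.hypot(r,h)
    a=np.array([-o@ey,o[2]]);b=np.array([-d@ey,d[2]])
    t=min(np.real(np.roots([b@b,2*a@b,a@a-R2*R2])));p=o+d*t
    return np.arctan2(p[2],-p@ey)-np.arctan2(h,r),p@ex
s=state();g=s['ee_pos']
def blob(im,lo,hi,roi):
    hsv=cv2.cvtColor(im,cv2.COLOR_RGB2HSV);m=cv2.inRange(hsv,lo,hi)
    if lo[0]==0: m|=cv2.inRange(hsv,(170,lo[1],lo[2]),(180,255,255))
    k=np.zeros_like(m);k[roi]=1;m*=k
    n,l,st,_=cv2.connectedComponentsWithStats(m);i=1+np.argmax(st[1:,4]);ys,xs=np.where(l==i);return xs,ys
im=grab_frame('wrist');c=calibration('wrist');save(im,sys.argv[1]+'w.png')
roi=(slice(50,140),slice(150,420))
for nm,lo,hi,r,h in(('pointer',(0,140,80),(8,255,255),170,3),('stripe',(18,110,90),(35,255,255),150,4)):
    xs,ys=blob(im,lo,hi,roi);X=xs.max();e=ys[xs>=X-2];f=xs.min()
    print(nm,'end',X,e.min(),e.max(),'start',f,ys[xs<=f+2].mean())
    for hy in(-2,0,2): print('   hy',hy,ang((X+.5,e.mean()),c,r,h,hy))
im=grab_frame('scene')
xs,ys=blob(im,(0,140,80),(8,255,255),(slice(150,230),slice(190,260)))
X=xs.min();e=ys[xs<=X+1];print('scene ptr',X,e.mean(),ang((X,e.mean()),'scene',170,0,0))
E
python3 ang.py q2
```

```text
pointer end 361 87 98 start 176 98.8125
   hy -2 (np.float64(0.6684380401198624), np.float64(92.16558286978325))
   hy 0 (np.float64(0.6301843547592888), np.float64(92.50395285176359))
   hy 2 (np.float64(0.585733030819425), np.float64(92.9095963526053))
stripe end 331 108 114 start 171 110.44444444444444
   hy -2 (np.float64(0.5961535999393278), np.float64(82.1410651892582))
   hy 0 (np.float64(0.5553186693569253), np.float64(82.1363593239439))
   hy 2 (np.float64(0.5081497889027706), np.float64(82.13076449286304))
scene ptr 201 196.6 (np.float64(0.6603140038811378), np.float64(84.78142274289897))
```

View pics/q2w.png

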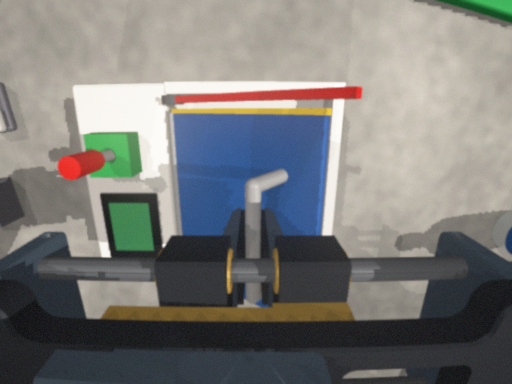

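Pointer minus flap is about 0.055 rad, both from the wrist picture and from handle kinematics against the earlier pointer measurement. I'll raise the flap by that much.

```bash
sed -i "s/80),(8,255,255),170,3)/80),(8,255,255),170,-3)/; s/(35,255,255),150,4)/(35,255,255),150,-4)/" ang.py; python3 -m jog '0 -0.003 -0.002 0 0 0;0 -0.006 -0.004 0 0 0;0 -0.009 -0.006 0 0 0;0 -0.0114 -0.008 0 0 0;0 -0.0114 -0.008 0 0 0;0 -0.0114 -0.008 0 0 0;0 -0.0114 -0.008 0 0 0'
python3 ang.py q3; python3 chk.py q4
```

```text
time_s: 16.03
ee_pos: [565.2, -101.4, 202.1]
ee_rot: [179.8, -0.1, 9.9]
force: [0.2, -4.4, 2.0]
gripper_width: 9.5
pointer end 368 88 98 start 183 99.0
   hy -2 (np.float64(0.7023109473408915), np.float64(92.17996088569392))
   hy 0 (np.float64(0.6608355414862049), np.float64(92.53820824966125))
   hy 2 (np.float64(0.6108703417648658), np.float64(92.98475471930907))
stripe end 334 108 114 start 179 110.36363636363636
   hy -2 (np.float64(0.6941773395145552), np.float64(82.1123303100062))
   hy 0 (np.float64(0.6574781085247611), np.float64(82.10767109463796))
   hy 2 (np.float64(0.6164468949586991), np.float64(82.10231231006733))
scene ptr 201 196.6 (np.float64(0.6603140038811378), np.float64(84.78142274289897))
[ 565.2114 -101.4465  202.0567] [179.8369  -0.1227   9.9113] [-0.6072 -3.6882  2.2637] [-0.7784  0.1744 -0.0721] 9.571537673892351
r 129.14333466007977 flap angle by handle 0.6988847398267252
scene 0.65 ptr [200.932  199.0119] edge [207.4456 197.7874]
scene 0.7 ptr [202.6908 197.0902] edge [209.0543 196.1378]
scene 0.75 ptr [204.5902 195.2086] edge [210.7803 194.5276]
wrist 0.65 ptr [367.8615  92.5523] edge [330.3654 110.2335]
wrist 0.7 ptr [363.4128  91.6459] edge [324.9735 110.17  ]
wrist 0.75 ptr [357.7214  90.6817] edge [318.5726 110.1017]
```

View pics/q4scene.png

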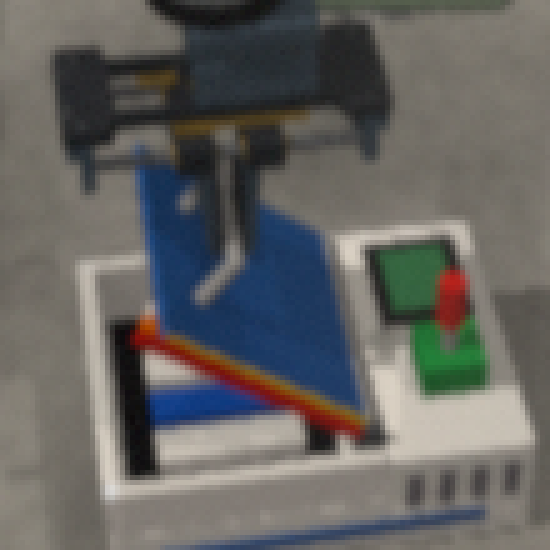

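Stripe and pointer now read equal in the wrist picture (0.657 vs 0.661), and in the scene picture they run parallel along their whole length. I'll hold half a second and do a last stillness and slope check.

```bash
python3 -m jog '0 0 0 0 0 0;0 0 0 0 0 0;0 0 0 0 0 0;0 0 0 0 0 0;0 0 0 0 0 0;0 0 0 0 0 0' -1 15; python3 ang.py q5
python3 - <<'E'
from ang import *
im=grab_frame('scene').astype(int)
m=lambda th,x,r,h:H+ex*x-ey*(r*np.cos(th)-h*np.sin(th))+ez*(r*np.sin(th)+h*np.cos(th))
def slope(p,q): return (p[1]-q[1])/(p[0]-q[0])
for th in(.65,.7,.75):
    a=proj([m(th,95,150,-3),m(th,95,30,-3)],'scene');b=proj([m(th,80,145,4),m(th,80,30,4)],'scene');print(th,'ptr low',slope(*a),'stripe/blue',slope(*b))
ps=[];qs=[]
for x in range(210,242):
    col=im[170:230,x];blue=(col[:,2]-col[:,0])
    red=col[:,0]-col[:,1]; y=np.arange(170,230)
    qs.append((x,(y*np.clip(red-30,0,None)).sum()/max(1,np.clip(red-30,0,None).sum())))
    i=np.where((blue[:-1]>30)&(blue[1:]<=30))[0]
    i=i[i+170<qs[-1][1]+2]
    if len(i): j=i[-1];ps.append((x,170+j+(blue[j]-30)/(blue[j]-blue[j+1])))
for n,v in(('red',qs),('blue edge',ps)): print(n,len(v),np.polyfit(*np.array(v).T,1))
for k in tip_of('pin_head','scene')[:1]: print(k,proj([586.6,29.3,147.5],'scene'))
E
```

```text
time_s: 16.73
ee_pos: [565.2, -101.5, 202.0]
ee_rot: [179.8, -0.1, 9.9]
force: [0.2, -3.1, 2.4]
gripper_width: 9.5
pointer end 368 88 98 start 183 99.0
   hy -2 (np.float64(0.7009209349239672), np.float64(92.1711574806625))
   hy 0 (np.float64(0.6592049316969795), np.float64(92.5312267051823))
   hy 2 (np.float64(0.6088091906433251), np.float64(92.9813588466294))
stripe end 334 108 114 start 178 110.33333333333333
   hy -2 (np.float64(0.6928428751405038), np.float64(82.10913291052319))
   hy 0 (np.float64(0.6559998281698876), np.float64(82.10433246437792))
   hy 2 (np.float64(0.614764158258482), np.float64(82.09880518365307))
scene ptr 201 196.6 (np.float64(0.6603140038811378), np.float64(84.78142274289897))Traceback (most recent call last):
  File "<stdin>", line 1, in <module>
  File "ang.py", line 17, in <module>
    im=grab_frame('wrist');c=calibration('wrist');save(im,sys.argv[1]+'w.png')
                                                          ~~~~~~~~^^^
IndexError: list index out of range
```

```bash
python3 - q6 <<'E' | tail -8
import sys
from ang import *
im=grab_frame('scene').astype(int)
m=lambda th,x,r,h:H+ex*x-ey*(r*np.cos(th)-h*np.sin(th))+ez*(r*np.sin(th)+h*np.cos(th))
def slope(p,q): return (p[1]-q[1])/(p[0]-q[0])
for th in(.65,.7,.75):
    a=proj([m(th,95,150,0),m(th,95,30,0)],'scene');b=proj([m(th,80,145,4),m(th,80,30,4)],'scene');print(th,'ptr',slope(*a),'stripe/blue',slope(*b))
ps=[];qs=[]
for x in range(212,240):
    col=im[170:230,x];blue=(col[:,2]-col[:,0])
    red=np.clip(col[:,0]-2*col[:,1]+20,0,None); y=np.arange(170,230)
    qs.append((x,(y*red).sum()/max(1,red.sum())))
    i=np.where((blue[:-1]>30)&(blue[1:]<=30))[0]
    i=i[(i+170<qs[-1][1]+2)]
    if len(i): j=i[-1];ps.append((x,170+j+(blue[j]-30)/(blue[j]-blue[j+1])))
for n,v in(('red',qs),('blue edge',ps)):
    v=np.array(v);f=np.polyfit(*v.T,1);print(n,len(v),f,'rms',np.std(v[:,1]-np.polyval(f,v[:,0])))
for k in tip_of('pin_head','scene')[:1]: print(k,proj([586.6,29.3,147.5],'scene'))
E
```

```text
hy 0 (np.float64(0.6682155508265606), np.float64(82.05995222607298))
   hy 2 (np.float64(0.62893492432135), np.float64(82.05348048268519))
scene ptr 201 196.6 (np.float64(0.6603140038811378), np.float64(84.78142274289897))
0.65 ptr 0.36937281452777315 stripe/blue 0.37767849295612116
0.7 ptr 0.42462283261650574 stripe/blue 0.43363095350554176
0.75 ptr 0.4848459222978278 stripe/blue 0.4946243195125862
red 28 [  0.449  105.8252] rms 0.23469009838905264
blue edge 28 [  0.4255 106.5054] rms 0.09592528758244119
```

Run:
```python
import cv2,numpy as np
im=cv2.imread('pics/p_scene.png')[:,:,::-1].astype(int)
v=[]
for c in range(170,285):
    col=im[320:440,c];r=np.clip(col[:,0]-np.maximum(col[:,1],0)*1.5-10,0,None);v.append((170+(c+.5)/4-.5,110+((np.arange(320,440)*r).sum()/r.sum()+.5)/4-.5))
v=np.array(v);f=np.polyfit(*v.T,1);print(f,np.std(v[:,1]-np.polyval(f,v[:,0])))
```

```text
[  0.43762868 108.29088937] 0.06932647347677488
```

The clean pointer slope from the first frame gives 0.711 against 0.693 for the flap edge, while the wrist gives a gap of 0.003–0.008. I'll nudge the flap up about 0.01 rad.

```bash
python3 -m jog '0 -0.001 -0.0007 0 0 0;0 -0.002 -0.0014 0 0 0;0 -0.002 -0.0014 0 0 0;0 -0.002 -0.0014 0 0 0;0 -0.002 -0.0014 0 0 0;0 -0.002 -0.0014 0 0 0;0 -0.002 -0.0014 0 0 0;0 -0.002 -0.0014 0 0 0'
python3 - q7 <<'E'
import sys
from ang import *
im=grab_frame('scene').astype(int);ps=[]
print([ (k['location'],k['confidence']) for k in tip_of('pin_head','scene')[:1]],proj([586.6,29.3,147.5],'scene'))
for x in range(212,240):
    col=im[170:230,x];b=col[:,2]-col[:,0];yl=106.5+.43*x-170
    i=np.where((b[:-1]>30)&(b[1:]<=30))[0];i=i[abs(i-yl)<5]
    if len(i): j=i[-1];ps.append((x,170+j+(b[j]-30)/(b[j]-b[j+1])))
v=np.array(ps);print('blue edge',len(v),np.polyfit(*v.T,1))
s=state();print(s['time_s'],s['qvel'],s['gripper_width'],s['force'])
E
python3 chk.py q8|head -2
```

```text
time_s: 17.75
ee_pos: [565.1, -100.5, 202.7]
ee_rot: [179.8, -0.1, 9.9]
force: [1.1, -3.7, 1.2]
gripper_width: 9.4
pointer end 369 88 98 start 184 99.0
   hy -2 (np.float64(0.7047223651935962), np.float64(92.19461935558915))
   hy 0 (np.float64(0.6631966919076354), np.float64(92.55235342188622))
   hy 2 (np.float64(0.6131258271271847), np.float64(92.99876289271856))
stripe end 334 108 114 start 180 110.36363636363636
   hy -2 (np.float64(0.7073557804877155), np.float64(82.06970659605363))
   hy 0 (np.float64(0.6719784176216819), np.float64(82.06411900621055))
   hy 2 (np.float64(0.6327959953778322), np.float64(82.05775468387576))
scene ptr 201 196.6 (np.float64(0.6603140038811378), np.float64(84.78142274289897))
[([266.1, 190.1], 0.64)] [[264.8158 189.4312]]
blue edge 28 [  0.4382 103.3852]
17.95 [-0.1005  0.0424  0.0539 -0.0723 -0.1097  0.0673] 9.680669482520806 [-0.1564 -4.1317  1.9976]
[ 565.0685 -100.4539  202.7336] [179.8403  -0.1274   9.9073] [-0.1564 -4.1317  1.9976] [-0.8213  0.0754 -0.0528] 9.680669482520806
r 129.18362771079205 flap angle by handle 0.7082448783148062
```

```bash
python3 -c "
from workcell import *
print(job_done())"
```

```text
the job is handed in; nothing more can be done
None
```

The pin is in the green socket and released, and the flap is held level with the pointer. I handed the job in at about 18 s with the fingers still gripping the handle.

- **Pin:** it bottomed out at the expected height (TCP at z 150.5 mm) with about 11 N of push before I let go. A close picture taken later shows it upright. The last overview picture puts its head within about 1.5 px of where it should be.
- **Flap:** I gripped the bar with 15 N and lifted the flap to about 0.705 rad. At the end the joint speeds were near zero and the outside force on the tool was about 5 N.
- **Line-up checks:**

| Check | Flap (rad) | Pointer (rad) |
|---|---|---|
| Arm position at the handle | 0.708 | none |
| Scene camera slope | about 0.704 | about 0.711 |
| Wrist camera | 0.672 | 0.663 |

- **Disagreements:** the scene and wrist cameras disagree by up to about 0.01 rad on which side of the pointer the flap sits, so I stopped between them. The wrist camera's absolute angles shift by about 0.04 rad if the assumed hinge position is 2 mm out. The handle also measured 129 mm from the assumed hinge, where 126 mm was expected.
- **Other objects:** no contact with the oximeter, bottle or tissue box was planned, but I did not measure their positions again at the end. The same goes for the pointer itself: its tip read the same in the later scene readings, which began once the flap was up.

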